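# Fit the tube carrier to the leaning mixer spindle and start it

### The arm

A 7-joint arm with a two-finger parallel gripper is mounted at the origin on the work surface. World frame = base frame: x ahead of the robot, y to its left, z up, the work surface at z = 0. Lengths are in m, angles in rad, forces in N, time in s.
With the tool pointing down it reaches from about 0.425 to 0.875 m from the base axis. Payload 4.7 kg.
Tool frame: the origin (TCP) lies at the very end of the fingers, on their centre line; the grasp point (between the pads) lies 19 mm behind it; z points along the fingers, y is the line along which they close (so a half turn about z gives the same grasp; the last joint's range is limited). The gripper opens to 87 mm and grips with 3 to 60 N. Pads are 19 mm wide; open, the fingers measure 117 mm over their backs; the gripper's body (75 mm by 190 mm) begins 51 mm behind the grasp point.
Start: joints at [1.174, 0.321, -0.07, 1.45, 0.023, 1.371, -0.057], TCP at [0.26, -0.596, 0.223] pointing down, gripper open.
Joint ranges: [-2.86, 2.86], [-0.3, 2.09], [-1.38, 1.24], [0.06, 2.45], [-1.56, 4.7], [0.09, 2.05], [-2.69, 2.69]. Speed limits (rad/s): [2.57, 2.57, 3.14, 3.14, 3.14, 3.14, 3.14].

### API

Orientations are given as a rotation vector (axis times angle).
In Python, from station import env gives the robot as it stands.
- The arm moves only by the shell command python3 -m handwheel 'ROWS' [FORCE]. ROWS is JSON, a list that holds one entry, the list of rows, each a list of 5 numbers: the shift along the tool's x, y, z scaled (see below), then the turn about the tool's z scaled (see below), then the opening, from 0 (shut) to 1 (fully open). In form: [[[x, y, z, yaw, fingers], ...]]. A call has 1 to 20 rows; each row is the pose to reach, as a shift and turn from the pose commanded when the call began, along the tool's axes at that moment, turning the shorter way round; what a row does not reach only later rows make up. The controller multiplies each number of a shift by 30 cm and each number of a turn by 180 degrees. A row lasts 1/12 s, in which the tool goes at most 41.7 mm and 7.16 degrees, less where a joint would pass 70% of its speed; a pose out of reach is approached as far as the arm can. A call with a number of a shift or a turn outside -1 to 1 is refused whole. A call with a gripper value outside its range is refused whole. The fingers move at their own pace and stop on an object; FORCE is the grip in N (left out, the last holds). Time passes only in rows, so rows that repeat a pose let the fingers close. It gives the time, the measured TCP pose, the force, the opening and the grip force at its end, in the units of the state.
- env.get_obs(): the state, without advancing time (a new reading comes with each control period).
- env.get_image(name): name is "scene" or "top"; returns a dict with "frame" (420x560x3 uint8, blue, green, red), "vfov" (degrees; the focal length in pixels is half the picture's height over the tangent of half this angle, whatever the lens; pixels are square), "cx", "cy" (the principal point, pixels), "dist_coeffs" ([k1, k2, p1, p2, k3] as OpenCV has them; the pictures are not rectified), "position" and "attitude" of the camera in the world. Camera axes: x right, y up, looking along -z (the intrinsics and any distortion apply to the point x, -y, -z); pixel columns grow to the right and rows downward; lengths in m; the calibration is good to about 2 mm. A picture is of the moment at which its call begins. There is no depth.
- env.job_done(): hands the job in; it is judged then, once.
The state is a dict: "time_s": time; "joint_positions": joint angles; "joint_vel": joint speeds; "tau": joint torques, N m; "ee_pos": TCP position; "tool_rot": TCP orientation; "wrist_force": force on the tool from outside, world axes, zero at the start; "ft_torque": the same for the moment, N m; "opening": opening from 0.0 (shut) to 1.0 (fully open); "grasp_force": force on a finger pad.
Only numpy, scipy, OpenCV 4.12 (cv2) and the standard library are available. Lean on these libraries where they do the work, as an engineer would, in place of code of your own. Each camera call takes 0.05 s, during which the arm holds its last target. There are 200 camera calls.

### The job

Take the blue tube carrier from its stand and fit it to the rotary mixer: put its tapered shank into the leaning spindle, turned so that the slots drop over the two brass dogs and the flange sits fully home on the rim, and let go of it. Then press the green start key all the way down, and let it come up again. Do not press the green key before the carrier is home, do not press the red key, and leave the yellow carrier and the other things on the bench where they are.

Things in the scene. Friction and masses are not known exactly. Their poses are not given: they have to be found in the camera images.
- carrier_grip (a point): Blue tube carrier, 175-325 g, upright in a grey stand. Point: centre of its grip block, 28 (own x) x 26 (y) x 45 mm tall, flat sides; grip across x. z up its axis, y along its bar. Bar 24 wide, 100 long (y), 12 thick, its top 22.5 mm below the point, with a capped tube 20 mm across, 28 mm tall, 38 mm either side of the axis. Same after a half turn about z.
- carrier_seat (a point): Centre of the underside of the blue carrier's steel flange, 44.5 mm below the grip point, same axes. Flange 48 mm across, 10 thick, under the bar, with two drive slots right through it, open at the rim, under the bar's arms (+y and -y), 11.5 mm wide, from 15 mm off the axis outwards. Below it the tapered shank: 40 mm long, 31 mm across at the flange, 22 near the foot, 18 at the tip.
- spindle_mouth (a point): Centre of the mouth of the mixer's steel spindle, on the rim face where the flange must rest. z: out along the axis, leaning 30 deg from vertical to the mixer's front. y: through the two brass dogs, 8 mm proud of the rim, 8 wide (x), 17 to 25 mm off the axis. Bore 33 mm wide at the rim, 23 at the bottom, 45 deep; rim 49 across. Home: carrier_seat is here, bar along y, either way round.
- mixer: White rotary mixer, fixed; base 220 (x) x 240 (y) x 50 mm. Origin under its centre, z up, -x its front. The spindle, 45 mm long, stands on a leaning grey housing, 30 mm right of centre (-y), and leans to -x; friction of 0.4 Nm keeps it at its turn, within 30 deg of dogs along mixer y. Free space above and in front. Deck keys: green, and red 60 mm right of it.
- stand_a: Grey stand block of the blue carrier, fixed, 90 (x) x 80 (y) x 50 mm. Origin under its centre. The shank hangs loosely in its 34 mm hole, the flange rests on its top; lift 45 mm to clear. The yellow carrier has a like block; the two may stand either way round.
- start_key_top (a point): Centre of the top of the round green start key (24 mm across) on the mixer's flat deck; it is pressed straight down. Its y axis runs across the mixer to the left as seen from its front; the red key of the same size is 60 mm off along -y.
- start_key (a joint): Travel of the green start key: 0 m up, 0.006 m fully down; spring, about 5 N when fully down; it comes up by itself.
- stop_key (a joint): Travel of the red stop key: 0 m up, 0.006 m fully down, same spring. Not to be pressed.
- old_carrier_grip (a point): Yellow tube carrier of an older machine (bystander), same size as the blue one but with a plain round flange without slots; it stands in the other grey stand block. The point is the centre of its grip block, 44.5 mm above the flange underside; z up the axis, y along its bar.
- jar_red: Specimen jar with red lid, 48 mm across, 60 mm tall (bystander). Origin under its centre.
- jar_blue: Specimen jar with blue lid, 48 mm across, 60 mm tall (bystander). Origin under its centre.
- wash_bottle: White wash bottle, 66 mm across, 190 mm tall (bystander). Origin under its centre.
- slide_box: Wooden slide box 90 x 70 x 30 mm (bystander). Origin under its centre.
- tube_rack: White rack with capped test tubes, 70 x 200 x 106 mm, its length along its y (bystander). Origin under its centre.
Not all that is in view belongs to the job. What is shaped like the part that bears carrier_grip but orange is not meant.

How it is judged:
By the outcome, as a careful person would: the job done as asked, in the order asked, and still so for the second after the job is handed in, with the robot touching nothing.
It also fails if it takes over 51 s, if anything falls off the work surface, if the arm or the gripper's body presses on something with over 40 N, if the wrist force passes 120 N, or if a joint passes its speed limit or range.

## Working session

There is one attempt and no reset: what is moved stays moved. The work goes in short steps, Python scripts to look and compute and a shell command to move; the robot and the scene stay as the last step left them, time stands still between calls to the robot, and variables do not carry over. Pictures are saved under pics/ and viewed, at most 10 in all, crops included, and the job is handed in when it is done.

```bash
ls; mkdir -p pics
python3 - <<'E'
from station import env
import cv2
o=env.get_obs();print({k:(v.round(4).tolist() if hasattr(v,'round') and hasattr(v,'tolist') else v) for k,v in o.items()})
for n in("scene","top"):
    r=env.get_image(n);cv2.imwrite(f"pics/{n}0.png",r["frame"])
    print({k:v for k,v in r.items() if k!="frame"})
E
```

```text
pics
{'time_s': 0.0, 'joint_positions': [1.1741, 0.3219, -0.0701, 1.4517, 0.0226, 1.3708, -0.0569], 'joint_vel': [-0.0005, -0.0009, -0.0018, -0.0001, -0.0012, 0.0013, 0.0011], 'tau': [-0.0002, -49.1295, -0.4041, -31.2525, -0.0638, 0.0438, 0.0002], 'ee_pos': [0.2593, -0.5954, 0.2214], 'tool_rot': [-3.0737, -0.6403, 0.0008], 'wrist_force': [0.7249, 0.4174, -0.1762], 'ft_torque': [-0.0948, -0.0056, -0.096], 'grasp_force': 0.0, 'opening': 0.9975711696788007}
{'vfov': 49.02724102052191, 'cx': 272.027886125802, 'cy': 211.83542542789755, 'dist_coeffs': array([-0.10719409,  0.        ,  0.        ,  0.        ,  0.        ]), 'position': array([1.60129811, 0.64355577, 1.24116973]), 'attitude': array([0.52135236, 0.9225278 , 2.00739923])}
{'vfov': 44.95011318900403, 'cx': 287.33587755790705, 'cy': 206.6059864887217, 'dist_coeffs': array([-0.11437935,  0.        ,  0.        ,  0.        ,  0.        ]), 'position': array([ 0.27169962, -0.05926688,  1.52736831]), 'attitude': array([ 0.1046077 , -0.12805887, -1.58866451])}
```

View pics/scene0.png

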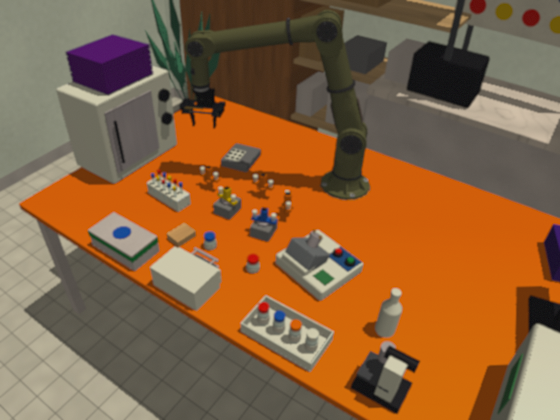

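View pics/top0.png

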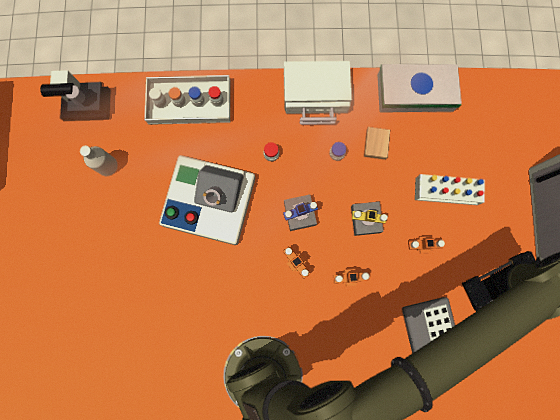

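The overview shows the mixer at top-view (208,200), with its front toward the robot, green key at (172,212) and red at (190,217). The blue carrier is at (300,210), yellow at (370,215), and orange decoys are below them. I'll zoom in next.

Run:
```python
import cv2,numpy as np
t=cv2.imread("pics/top0.png");s=cv2.imread("pics/scene0.png")
R=lambda im,x,y,w,h,k:cv2.resize(im[y:y+h,x:x+w],None,fx=k,fy=k,interpolation=cv2.INTER_CUBIC)
# top crop 150..330, 145..250 ; scaled 4 = 720x420
cv2.imwrite("pics/topz.png",R(t,155,148,180,100,4.4))
cv2.imwrite("pics/scz.png",R(s,235,190,140,110,5.4))
```

```text
(no output)
```

View pics/topz.png

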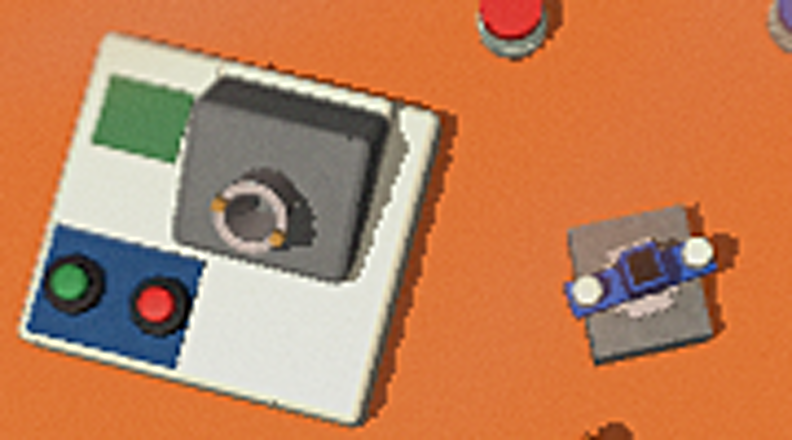

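View pics/scz.png

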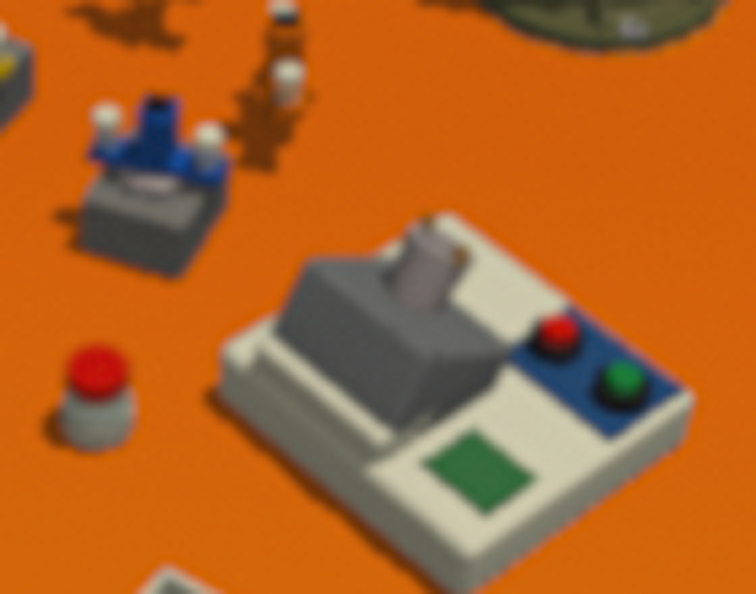

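The zoomed crops show the rim centre at top crop (252,214) and its dogs at (217,204) and (278,239). In the scene crop the dogs are at (428,222) and (460,256). The blue carrier's caps are at top crop (587,290) and (698,250).

Only yaw can be commanded, so the shank has to be started upright and then tipped into the bore with loose fingers.

```bash
cat > h.py <<'E'
import numpy as np,cv2
from scipy.spatial.transform import Rotation as Ro
from scipy.optimize import least_squares
C={"scene":dict(vfov=49.02724102052191,c=(272.027886125802,211.83542542789755),k=-0.10719409,p=[1.60129811,0.64355577,1.24116973],a=[0.52135236,0.9225278,2.00739923]),
"top":dict(vfov=44.95011318900403,c=(287.33587755790705,206.6059864887217),k=-0.11437935,p=[0.27169962,-0.05926688,1.52736831],a=[0.1046077,-0.12805887,-1.58866451])}
def K(n):
    f=210/np.tan(np.radians(C[n]["vfov"]/2));return np.array([[f,0,C[n]["c"][0]],[0,f,C[n]["c"][1]],[0,0,1]])
def proj(n,P):
    q=(np.atleast_2d(P)-C[n]["p"])@Ro.from_rotvec(C[n]["a"]).as_matrix()*[1,-1,-1]
    return cv2.projectPoints(q,np.zeros(3),np.zeros(3),K(n),np.array([C[n]["k"],0,0,0,0]))[0][:,0]
def onz(n,uv,z):
    d=cv2.undistortPoints(np.array([[uv]],float),K(n),np.array([C[n]["k"],0,0,0,0]))[0,0]
    d=Ro.from_rotvec(C[n]["a"]).apply([d[0],-d[1],-1]);p=np.array(C[n]["p"]);return p+d*(z-p[2])/d[2]
def tri(t,s):
    return least_squares(lambda P:np.r_[proj("top",P)[0]-t,proj("scene",P)[0]-s],[.6,.1,.1])
cr=lambda n,p:(np.array(p,float)+.5)/(4.4 if n=="top" else 5.4)-.5+((155,148) if n=="top" else (235,190))
E
python3 - <<'E'
from h import *
np.set_printoptions(precision=4,suppress=True)
T=lambda *p:cr("top",p);S=lambda *p:cr("scene",p)
cor=np.array([[-.11,.12],[-.11,-.12],[.11,.12],[.11,-.12]])
tc=[T(22,335),T(357,425),T(105,35),T(440,113)];sc=[S(692,400),S(450,213),S(470,553),S(222,350)]
def mx(v,P):
    P=np.atleast_2d(P);c,s=np.cos(v[2]),np.sin(v[2]);return np.c_[v[0]+c*P[:,0]-s*P[:,1],v[1]+s*P[:,0]+c*P[:,1],P[:,2]]
def f(v):
    P=mx(v,np.c_[cor,np.full(4,.05)]);return np.r_[(proj("top",P)-tc).ravel(),(proj("scene",P)-sc).ravel()]
r=least_squares(f,[.67,.13,-.2]);print("mixer",r.x,"res px",r.fun.round(1))
for n,t,s in[("green",T(70,281),S(626,378)),("red",T(155,303),S(559,331)),("dogL",T(217,204),S(460,256)),("dogR",T(278,239),S(428,222)),("rim",T(251,214),S(444,243)),("cap1",T(587,290),S(208,133)),("cap2",T(698,250),S(107,113)),("block",T(645,266),S(160,103))]:
    q=tri(t,s);v=r.x;c,ss=np.cos(v[2]),np.sin(v[2]);d=q.x[:2]-v[:2]
    print(n,q.x,"res",q.fun.round(1),"in mixer",c*d[0]+ss*d[1],-ss*d[0]+c*d[1])
E
```

```text
mixer [ 0.5203  0.1553 -0.2684] res px [-2.5  0.7  0.1  0.4 -0.8 -1.8  0.3 -0.4  1.  -1.8 -1.1 -1.5 -0.6  0.2
 -1.5 -1.3]
green [0.4806 0.2587 0.0667] res [-0.5  0.2 -0.7 -0. ] in mixer -0.06566696114872778 0.08917334203785857
red [0.4652 0.2016 0.0654] res [-0.3  0.2 -0.4 -0. ] in mixer -0.06537801946534785 0.030072548883724234
dogL [0.5171 0.1477 0.1452] res [ 0. -0.  0.  0.] in mixer -0.0010776341193415987 -0.008131554799112328
dogR [0.4948 0.1105 0.139 ] res [-0.2  0.1 -0.2 -0. ] in mixer -0.012716777265208706 -0.049903004693283876
rim [0.5101 0.1285 0.1414] res [-0.6  0.3 -0.9 -0.1] in mixer -0.00277755390436872 -0.0285149233441042
cap1 [ 0.4638 -0.084   0.0994] res [-0.1  0.1 -0.2 -0. ] in mixer 0.009020415102560402 -0.24567909020241618
cap2 [ 0.4882 -0.156   0.0999] res [-0.3  0.2 -0.5 -0.1] in mixer 0.051557786215579514 -0.308622008864518
block [ 0.4755 -0.1201  0.118 ] res [-0.5  0.3 -0.7 -0.1] in mixer 0.029823826342193528 -0.27738565401536014
```

The measurements agree with the known sizes: caps 76 mm apart at z 0.100, keys 59 mm apart, and mixer yaw −15.3° from both the deck and the keys. Moving towards the carrier now.

```bash
python3 -m handwheel '[[[0.9,-0.81,0,-0.33,1],[0.9,-0.81,0,-0.33,1],[0.9,-0.81,0,-0.33,1],[0.9,-0.81,0,-0.33,1],[0.9,-0.81,0,-0.33,1],[0.9,-0.81,0,-0.33,1],[0.9,-0.81,0,-0.33,1],[0.9,-0.81,0,-0.33,1],[0.9,-0.81,0,-0.33,1],[0.9,-0.81,0,-0.33,1]]]' 40
cat > go.py <<'E'
import sys,numpy as np
from station import env
from scipy.spatial.transform import Rotation as Ro
# args: x y z closing-direction(deg): prints scaled rows from the present pose
o=env.get_obs();R=Ro.from_rotvec(o["tool_rot"]).as_matrix();t=np.array(list(map(float,sys.argv[1:4])))
s=R.T@(t-o["ee_pos"])/.3
az=np.degrees(np.arctan2(R[1,1],R[0,1]));w=(float(sys.argv[4])-az+90)%180-90
print("t",round(o["time_s"],2),"pos",np.round(o["ee_pos"],4),"az",az.round(1),"F",np.round(o["wrist_force"],1),"scaled",s.round(4),"yaw",round(-w/180,4),"rows",round(np.linalg.norm(s)*.3/.0417,1),round(abs(w)/7.16,1),"tilt",np.degrees(np.arccos(-R[2,2])).round(1))
E
python3 go.py .476 -.120 .16 18.7
```

```text
time_s: 0.93
ee_pos: [0.4134, -0.2578, 0.2227]
tool_rot: [-2.341, -2.094, -0.004]
wrist_force: [0.9, -0.1, -0.0]
opening: 1.001
grasp_force: 0.0
t 0.93 pos [ 0.4134 -0.2578  0.2227] az -6.4 F [ 0.9 -0.1 -0. ] scaled [0.4793 0.1564 0.2103] yaw -0.1392 rows 3.9 3.5 tilt 0.1
```

```bash
python3 -m handwheel '[[[0.479,0.156,0.1,-0.139,1],[0.479,0.156,0.1,-0.139,1],[0.479,0.156,0.1,-0.139,1],[0.479,0.156,0.1,-0.139,1],[0.479,0.156,0.2,-0.139,1],[0.479,0.156,0.2,-0.139,1],[0.479,0.156,0.2,-0.139,1]]]'
python3 go.py .476 -.120 .077 18.7
python3 - <<'E'
from station import env
import cv2
a=env.get_image("top")["frame"][150:260,220:370];b=env.get_image("scene")["frame"][150:260,200:350]
import numpy as np
cv2.imwrite("pics/pre.png",cv2.resize(np.vstack([a,b]),None,fx=2.7,fy=2.7,interpolation=cv2.INTER_CUBIC))
E
```

```text
time_s: 1.52
ee_pos: [0.4726, -0.1287, 0.1612]
tool_rot: [-1.846, -2.538, 0.002]
wrist_force: [-0.3, -0.5, 0.5]
opening: 0.999
grasp_force: 0.0
t 1.52 pos [ 0.4726 -0.1287  0.1612] az 17.9 F [-0.3 -0.5  0.5] scaled [0.0234 0.0206 0.2808] yaw -0.0042 rows 2.0 0.1 tilt 0.2
```

View pics/pre.png

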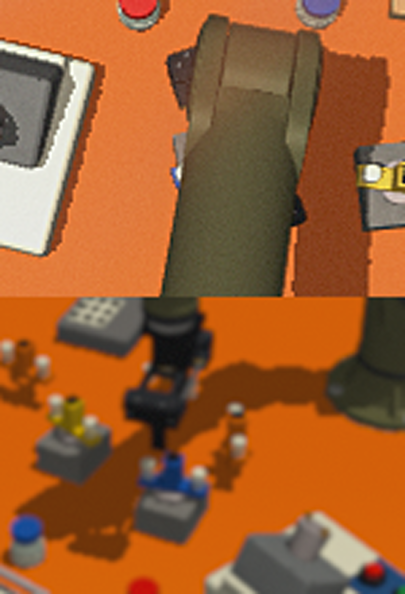

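The gripper hangs over the blue carrier, still lagging a little. I'll let it settle, correct and go down.

```bash
python3 -m handwheel '[[[0,0,0,0,1],[0,0,0,0,1]]]'; python3 go.py .476 -.120 .077 18.7
```

```text
time_s: 1.78
ee_pos: [0.4746, -0.1297, 0.1637]
tool_rot: [1.849, 2.537, 0.0]
wrist_force: [-0.1, 0.3, -0.6]
opening: 0.999
grasp_force: 0.0
t 1.78 pos [ 0.4746 -0.1297  0.1637] az 17.8 F [-0.1  0.3 -0.6] scaled [0.0297 0.014  0.289 ] yaw -0.0048 rows 2.1 0.1 tilt 0.1
```

```bash
python3 -m handwheel '[[[0.03,0.014,0.04,-0.005,1],[0.03,0.014,0.16,-0.005,1],[0.03,0.014,0.286,-0.005,1],[0.03,0.014,0.286,-0.005,1],[0.03,0.014,0.286,-0.005,1],[0.03,0.014,0.286,-0.005,1]]]'; python3 go.py .476 -.120 .077 18.7
```

```text
time_s: 2.28
ee_pos: [0.4764, -0.1184, 0.0781]
tool_rot: [1.826, 2.555, 0.001]
wrist_force: [0.7, -0.4, 1.2]
opening: 0.999
grasp_force: 0.0
t 2.28 pos [ 0.4764 -0.1184  0.0781] az 18.9 F [ 0.7 -0.4  1.2] scaled [-0.0046 -0.0029  0.0036] yaw 0.001 rows 0.0 0.0 tilt 0.1
```

```bash
python3 -m handwheel '[[[0,0,0,0,0.2],[0,0,0,0,0.2],[0,0,0,0,0.2],[0,0,0,0,0.2],[0,0,0,0,0.2],[0,0,0,0,0.2],[0,0,0,0,0.2],[0,0,-0.03,0,0.2],[0,0,-0.1,0,0.2],[0,0,-0.2,0,0.2],[0,0,-0.33,0,0.2],[0,0,-0.46,0,0.2],[0,0,-0.6,0,0.2],[0,0,-0.6,0,0.2],[0,0,-0.6,0,0.2]]]' 40; python3 go.py .509 .128 .255 -32.7
```

```text
time_s: 3.53
ee_pos: [0.4771, -0.1189, 0.2602]
tool_rot: [1.824, 2.55, 0.002]
wrist_force: [-0.3, -0.1, 0.1]
opening: 0.203
grasp_force: 0.0
t 3.53 pos [ 0.4771 -0.1189  0.2602] az 18.9 F [-0.3 -0.1  0.1] scaled [0.7443 0.3667 0.0158] yaw 0.2865 rows 6.0 7.2 tilt 0.4
```

The grip closed to 0.2 with no force, so it missed. I'll look again.

Run:
```python
from station import env
import cv2,numpy as np
a=env.get_image("top")["frame"];b=env.get_image("scene")["frame"]
cv2.imwrite("pics/t1.png",a);cv2.imwrite("pics/s1.png",b)
cv2.imwrite("pics/miss.png",np.hstack([cv2.resize(x,None,fx=3,fy=3,interpolation=cv2.INTER_CUBIC) for x in (a[140:300,220:350],b[100:260,200:330])]))
```

```text
(no output)
```

View pics/miss.png

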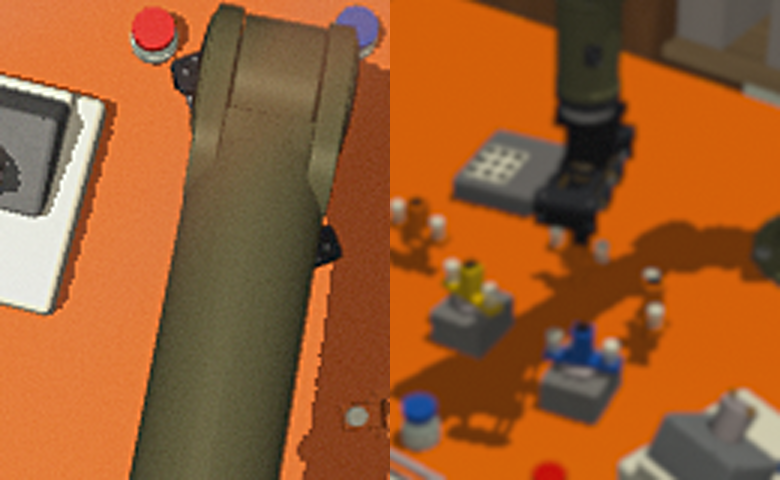

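```bash
python3 - <<'E'
from h import *
for z in(.26,.279,.33): 
    print(z,"top",(proj("top",[.4771,-.1189,z])[0]-(220,140))*3,"scene",(proj("scene",[.4771,-.1189,z])[0]-(200,100))*3+(390,0))
for a in (18.9,-71.1,38):
    d=.095*np.array([np.cos(np.radians(a)),np.sin(np.radians(a)),0])
    for s in(1,-1): print(a,(proj("top",np.array([.4771,-.1189,.35])+s*d)[0]-(220,140))*3)
for s in ("top","scene"): print(s,"block",(proj(s,[.476,-.12,.117])[0]))
E
python3 -c "
from station import env
for n in('top','scene'):
  r=env.get_image(n);print(n,r['position'],r['attitude'],r['cx'],r['cy'],r['vfov'])"
```

```text
0.26 top [247.34623202 178.9685295 ] scene [581.79312189 236.27364869]
0.279 top [248.32229165 175.29225316] scene [581.97811672 223.43969313]
0.33 top [251.0909629  164.86303549] scene [582.49038929 188.07339366]
18.9 [210.44579807  49.8602906 ]
18.9 [294.8788846  273.68818155]
-71.1 [364.74418474 120.02471625]
-71.1 [138.36747523 201.56537436]
38 [175.91913449  68.92882292]
38 [329.7771034  253.74055031]
top block [300.67577138 208.2232041 ]
scene block [263.42543668 208.83977069]
top [ 0.27169962 -0.05926688  1.52736831] [ 0.1046077  -0.12805887 -1.58866451] 287.33587755790705 206.6059864887217 44.95011318900403
scene [1.60129811 0.64355577 1.24116973] [0.52135236 0.9225278  2.00739923] 272.027886125802 211.83542542789755 49.02724102052191
```

The carrier is still in place and the pose is right, so the fingers were simply too slow. I'll go back down and wait for the grip force.

```bash
python3 -m handwheel '[[[0,0,0,0,0.7],[0,0,0,0,0.7],[0,0,0,0,0.7],[0,0,0,0,0.7]]]'; python3 -m handwheel '[[[0,0,0.1,0,0.7],[0,0,0.2,0,0.7],[0,0,0.3,0,0.7],[0,0,0.4,0,0.7],[0,0,0.5,0,0.7],[0,0,0.61,0,0.7],[0,0,0.61,0,0.7],[0,0,0.61,0,0.7]]]'; python3 go.py .476 -.120 .077 18.7;  python3 -m handwheel '[[[0,0,0,0,0.2],[0,0,0,0,0.2],[0,0,0,0,0.2],[0,0,0,0,0.2],[0,0,0,0,0.2],[0,0,0,0,0.2],[0,0,0,0,0.2],[0,0,0,0,0.2]]]' 40
```

```text
time_s: 4.07
ee_pos: [0.4752, -0.1185, 0.2563]
tool_rot: [-1.827, -2.555, 0.0]
wrist_force: [0.0, 0.1, 0.6]
opening: 0.412
grasp_force: 0.0
time_s: 4.73
ee_pos: [0.4741, -0.1181, 0.0727]
tool_rot: [-1.825, -2.552, 0.001]
wrist_force: [0.9, 0.5, 1.3]
opening: 0.7
grasp_force: 0.0
t 4.73 pos [ 0.4741 -0.1181  0.0727] az 18.9 F [0.9 0.5 1.3] scaled [-0.008   0.0041 -0.0143] yaw 0.001 rows 0.1 0.0 tilt 0.2
time_s: 5.4
ee_pos: [0.4758, -0.1188, 0.0743]
tool_rot: [1.827, 2.555, 0.0]
wrist_force: [-0.6, 0.6, 3.5]
opening: 0.32
grasp_force: 40.0
```

```bash
python3 -m handwheel '[[[0,0,-0.05,0,0.2],[0,0,-0.15,0,0.2],[0,0,-0.27,0,0.2],[0,0,-0.4,0,0.2],[0,0,-0.52,0,0.2],[0,0,-0.62,0,0.2],[0,0,-0.62,0,0.2],[0,0,-0.62,0,0.2]]]'; python3 go.py .509 .128 .26 -32.7
```

```text
time_s: 6.07
ee_pos: [0.476, -0.1188, 0.2608]
tool_rot: [1.826, 2.553, 0.001]
wrist_force: [-0.0, 1.0, -3.4]
opening: 0.32
grasp_force: 40.0
t 6.07 pos [ 0.476  -0.1188  0.2608] az 18.9 F [-0.   1.  -3.4] scaled [0.743  0.3699 0.0019] yaw 0.2864 rows 6.0 7.2 tilt 0.2
```

```bash
python3 -m handwheel '[[[0.1,0.05,0,0.04,0.2],[0.22,0.11,0,0.08,0.2],[0.34,0.17,0,0.12,0.2],[0.46,0.23,0,0.16,0.2],[0.58,0.29,0,0.2,0.2],[0.68,0.34,0,0.24,0.2],[0.743,0.37,0,0.286,0.2],[0.743,0.37,0,0.286,0.2],[0.743,0.37,0,0.286,0.2],[0.743,0.37,0,0.286,0.2],[0.743,0.37,0,0.286,0.2]]]'; python3 go.py .509 .128 .22 -32.7
python3 - <<'E'
from station import env
import cv2,numpy as np
a=env.get_image("top")["frame"];b=env.get_image("scene")["frame"]
cv2.imwrite("pics/v2.png",np.hstack([cv2.resize(x,None,fx=4,fy=4,interpolation=cv2.INTER_CUBIC) for x in (a[140:260,160:250],b[150:270,270:370])]))
E
```

```text
time_s: 6.98
ee_pos: [0.5078, 0.1262, 0.2582]
tool_rot: [-2.755, -1.509, 0.005]
wrist_force: [-0.0, -1.1, -2.0]
opening: 0.314
grasp_force: 40.0
t 6.98 pos [0.5078 0.1262 0.2582] az -32.6 F [-0.  -1.1 -2. ] scaled [0.0074 0.0003 0.1272] yaw 0.0006 rows 0.9 0.0 tilt 0.2
```

View pics/v2.png

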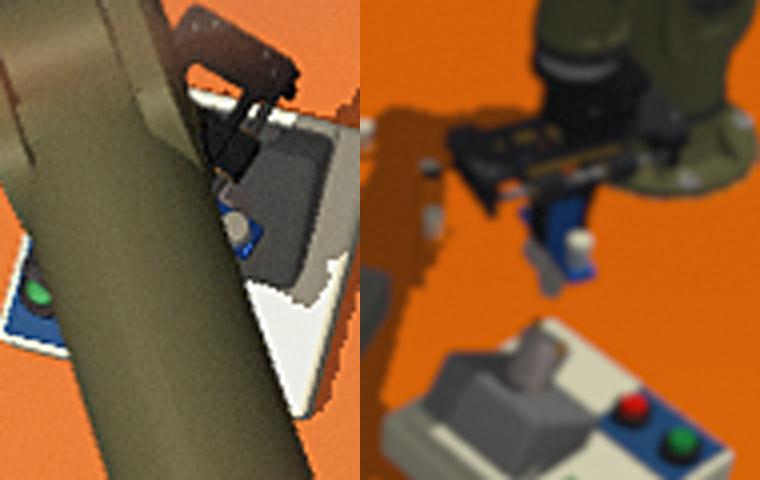

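Run:
```python
from h import *
a=np.radians(-32.6);x=np.array([np.cos(a),np.sin(a),0]);y=np.array([-np.sin(a),np.cos(a),0]);z=np.array([0,0,1.])
G=np.array([.509,.128,.277])
for n,o in dict(grip=(0,0,0),capL=(0,.038,.0055),capR=(0,-.038,.0055),barendL=(0,.05,-.0285),barendR=(0,-.05,-.0285),flange=(0,0,-.0395),tip=(0,0,-.0845),mid=(0,0,-.0645)).items():
    P=G+o[0]*x+o[1]*y+o[2]*z
    print(n,((proj("scene",P)[0]-(270,150))*4+(360,0)).round(),((proj("top",P)[0]-(160,140))*4).round())
from station import env
b=env.get_image("scene")["frame"]
cv2.imwrite("pics/v3.png",cv2.resize(b[170:270,290:370],None,fx=7,fy=6,interpolation=cv2.INTER_CUBIC)[:600])
```

```text
grip [558. 218.] [176. 192.]
capL [580. 240.] [124. 159.]
capR [537. 187.] [226. 222.]
barendL [583. 280.] [117. 160.]
barendR [527. 210.] [248. 240.]
flange [553. 254.] [185. 203.]
tip [549. 294.] [195. 215.]
mid [551. 276.] [190. 210.]
```

View pics/v3.png

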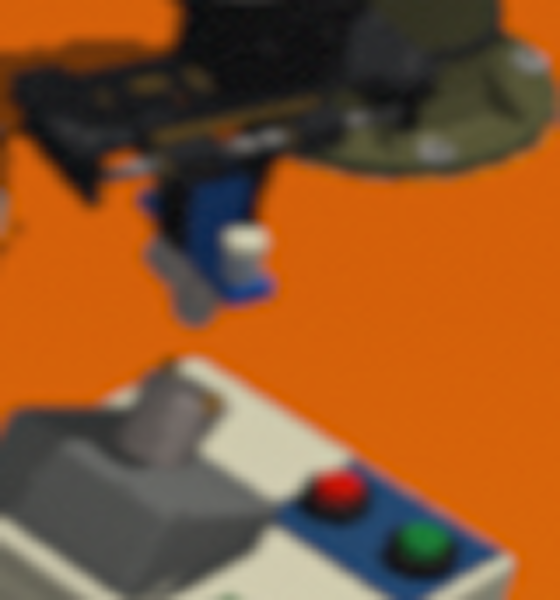

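The projection matches the picture: the carrier hangs upright, and the brass dogs lie at crop (172,365) and (210,400). Next is lowering into the mouth.

```bash
python3 -m handwheel '[[[0.008,0.003,0.07,0,0.2],[0.008,0.003,0.14,0,0.2],[0.008,0.003,0.2,0,0.2],[0.008,0.003,0.2,0,0.2],[0.008,0.003,0.2,0,0.2]]]'; python3 go.py .5098 .1278 .188 -32.7;python3 -m handwheel '[[[0,0,0.008,0,0.2],[0,0,0.016,0,0.2],[0,0,0.016,0,0.2]]]'; python3 go.py .5098 .1278 .188 -32.7
```

```text
time_s: 7.55
ee_pos: [0.51, 0.1287, 0.1993]
tool_rot: [-2.756, -1.507, 0.003]
wrist_force: [0.7, 0.5, -1.7]
opening: 0.322
grasp_force: 40.0
t 7.55 pos [0.51   0.1287 0.1993] az -32.7 F [ 0.7  0.5 -1.7] scaled [-0.0028  0.0011  0.0376] yaw 0.0002 rows 0.3 0.0 tilt 0.1
time_s: 7.8
ee_pos: [0.5108, 0.1297, 0.1955]
tool_rot: [2.755, 1.508, 0.001]
wrist_force: [-0.1, 0.1, -1.6]
opening: 0.319
grasp_force: 40.0
t 7.8 pos [0.5108 0.1297 0.1955] az -32.6 F [-0.1  0.1 -1.6] scaled [-0.0072  0.0007  0.0251] yaw 0.0004 rows 0.2 0.0 tilt 0.1
```

```bash
for i in 1; do python3 -m handwheel '[[[-0.004,0,0.01,0,0.2],[-0.004,0,0.018,0,0.2],[-0.004,0,0.018,0,0.2]]]'; done; python3 -m handwheel '[[[0,0,0.008,0,0.2],[0,0,0.014,0,0.2],[0,0,0.014,0,0.2]]]'; python3 go.py .5098 .1278 .185 -32.7
```

```text
time_s: 8.05
ee_pos: [0.5097, 0.1286, 0.1892]
tool_rot: [2.756, 1.508, -0.0]
wrist_force: [0.4, -0.1, -1.7]
opening: 0.32
grasp_force: 40.0
time_s: 8.3
ee_pos: [0.5103, 0.1288, 0.1871]
tool_rot: [2.755, 1.508, 0.001]
wrist_force: [-2.8, -1.3, 8.8]
opening: 0.322
grasp_force: 40.0
t 8.3 pos [0.5103 0.1288 0.1871] az -32.6 F [-2.8 -1.3  8.8] scaled [-0.0038  0.0005  0.0069] yaw 0.0005 rows 0.1 0.0 tilt 0.1
```

The shank touches at TCP 0.187, the predicted depth of about 25 mm. Now I'll loosen the fingers, raise them and push the top toward the mixer's front.

```bash
python3 -m handwheel '[[[0,0,0,0,0.5],[0,0,0,0,0.5],[0,0,0,0,0.5],[0,0,-0.03,0,0.5],[0,0,-0.06,0,0.5],[0,0,-0.06,0,0.5]]]';  python3 -m handwheel '[[[-0.004,-0.013,0,0,0.5],[-0.008,-0.026,0,0,0.5],[-0.012,-0.039,0,0,0.5],[-0.016,-0.052,0,0,0.5],[-0.02,-0.064,0,0,0.5],[-0.02,-0.064,0,0,0.5]]]'; python3 go.py .5098 .1278 .205 -32.7
python3 - <<'E'
from station import env
import cv2,numpy as np
a=env.get_image("top")["frame"];b=env.get_image("scene")["frame"]
cv2.imwrite("pics/v4.png",np.hstack([cv2.resize(x,None,fx=4.4,fy=4.4,interpolation=cv2.INTER_CUBIC) for x in (a[140:260,160:240],b[150:270,280:380])]))
E
```

```text
time_s: 8.8
ee_pos: [0.5108, 0.1293, 0.2055]
tool_rot: [2.755, 1.508, 0.004]
wrist_force: [-0.4, 1.7, 0.6]
opening: 0.495
grasp_force: 0.6
time_s: 9.3
ee_pos: [0.4895, 0.1343, 0.2032]
tool_rot: [2.755, 1.509, -0.001]
wrist_force: [-0.2, 0.2, 0.3]
opening: 0.502
grasp_force: 0.2
t 9.3 pos [0.4895 0.1343 0.2032] az -32.6 F [-0.2  0.2  0.3] scaled [ 0.0181  0.0687 -0.0058] yaw 0.0007 rows 0.5 0.0 tilt 0.0
```

View pics/v4.png

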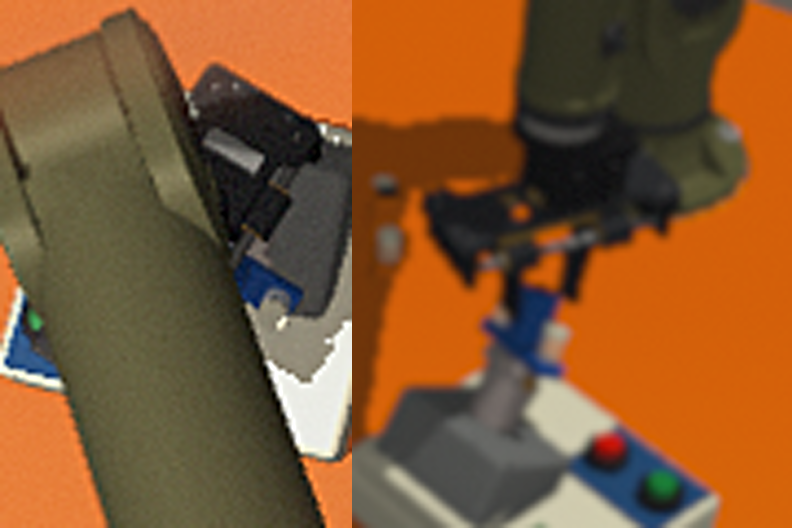

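The carrier has tipped and slid into the leaning spindle. I'll back off for an unobstructed measurement.

```bash
python3 -m handwheel '[[[0,0,-0.13,0,0.6],[0,0,-0.26,0,0.6],[0,0,-0.3,0,0.6],[-0.35,0.22,-0.3,0,0.3],[-0.7,0.45,-0.3,0,0.1],[-0.7,0.45,-0.3,0,0],[-0.7,0.45,-0.3,0,0],[-0.7,0.45,-0.3,0,0],[-0.7,0.45,-0.3,0,0],[-0.7,0.45,-0.3,0,0],[-0.7,0.45,-0.3,0,0],[-0.7,0.45,-0.3,0,0]]]'
cat > look.py <<'E'
from h import *
from station import env
import sys
def caps(im,x0,y0,x1,y1,n):
    h=cv2.cvtColor(im,cv2.COLOR_BGR2HSV);m=((h[...,1]>130)&(h[...,0]>105)&(h[...,0]<130)&(h[...,2]>60)).astype(np.uint8)
    q=np.zeros_like(m);q[y0:y1,x0:x1]=m[y0:y1,x0:x1]
    k,l,s,c=cv2.connectedComponentsWithStats(q)
    print(n,[(s[i].tolist(),c[i].round(1).tolist()) for i in range(1,k) if s[i,4]>8])
a=env.get_image("top")["frame"];b=env.get_image("scene")["frame"]
cv2.imwrite(f"pics/t_{sys.argv[1]}.png",a);cv2.imwrite(f"pics/s_{sys.argv[1]}.png",b)
caps(a,160,150,260,250,"top");caps(b,270,190,380,300,"scene")
cv2.imwrite(f"pics/c_{sys.argv[1]}.png",np.hstack([cv2.resize(x,None,fx=6.5,fy=6.5,interpolation=cv2.INTER_CUBIC) for x in (a[165:245,180:240],b[200:280,310:370])]))
E
python3 look.py a
```

```text
time_s: 10.4
ee_pos: [0.4911, -0.1153, 0.2932]
tool_rot: [-2.756, -1.507, -0.001]
wrist_force: [-0.1, 0.3, -0.3]
opening: 0.035
grasp_force: 0.0
top [([161, 188, 67, 44, 744], [190.0, 210.5])]
scene [([311, 218, 17, 20, 132], [320.7, 226.4]), ([330, 251, 23, 19, 132], [341.7, 259.8]), ([355, 259, 4, 6, 14], [356.1, 261.7])]
```

View pics/c_a.png

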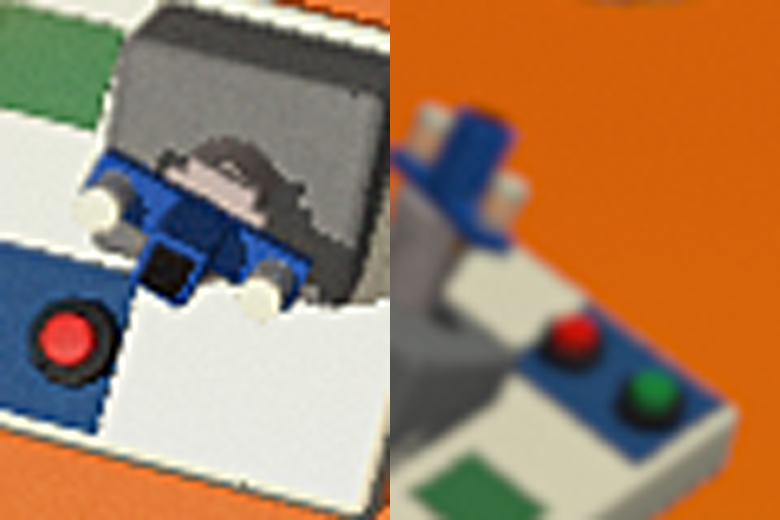

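The last view shows the carrier leaning in the spindle, with top caps at crop (98,212) and (263,298) and the block top at (170,267). In the scene crop the caps are at (513,185) and (434,110). I'll fit its pose.

Run:
```python
from h import *
np.set_printoptions(precision=4,suppress=True)
T=lambda x,y:(np.array([x,y])+.5)/6.5-.5+(180,165)
S=lambda x,y:(np.array([x-390,y])+.5)/6.5-.5+(310,200)
L=tri(T(98,210),S(513,182)).x;r=tri(T(263,298),S(434,108)).x;B=tri(T(170,267),S(490,115)).x
print(L,r,B,"sep",np.linalg.norm(L-r))
psi=-.266;A=Ro.from_euler("ZY",[psi,-np.pi/6]).as_matrix();M=np.array([.509,.128,.139])
for n,P in("L",L),("R",r),("mid",(L+r)/2),("B",B): print(n,"in spindle frame",A.T@(P-M))
d=A.T@(L-r);print("bar angle deg",np.degrees(np.arctan2(-d[0],d[1])))
cr=lambda x,y:tri
# fit full: d along axis, theta, with seat lateral free
obs=[(T(98,210),S(513,182)),(T(263,298),S(434,108)),(T(170,267),S(490,115))]
loc=np.array([[0,.038,.05],[0,-.038,.05],[0,0,.067]])
def f(v):
    R=Ro.from_euler("ZYZ",[psi,v[4],v[3]]).as_matrix();P=M+A@v[:3]+loc@R.T
    return np.r_[(proj("top",P)-[o[0] for o in obs]).ravel(),(proj("scene",P)-[o[1] for o in obs]).ravel()]
q=least_squares(f,[0,0,0,-.3,-.52]);print("offset",q.x[:3],"theta,lean deg",np.degrees(q.x[3:]),q.fun.round(1))
```

```text
[0.5016 0.1671 0.1883] [0.4649 0.0995 0.1808] [0.475  0.1359 0.201 ] sep 0.07731577792776699
L in spindle frame [0.0096 0.0358 0.0514]
R in spindle frame [-0.0095 -0.0391  0.0537]
mid in spindle frame [ 0.     -0.0017  0.0526]
B in spindle frame [ 0.0008 -0.0013  0.0711]
bar angle deg -14.25649956246861
offset [-0.002  -0.0015  0.0031] theta,lean deg [-14.5971 -27.6126] [-0.3  0.4 -0.5  0.  -0.3  0.2 -0.4 -0.4 -0.1  0.2 -1.   0.2]
```

The fit puts the seat 1–4 mm up the axis, which is within the uncertainty of my rim height, and the bar angle is −14.5° against dogs at about −17°. I'll press on the block top and then test the twist to confirm it is home.

```bash
python3 go.py .483 .134 .235 -32.7
```

```text
t 10.5 pos [ 0.4912 -0.114   0.2934] az -32.5 F [0.8 0.  0.4] scaled [ 0.6827 -0.4672  0.1948] yaw 0.0012 rows 6.1 0.0 tilt 0.0
```

```bash
python3 -m handwheel '[[[0.34,-0.23,0,0,0],[0.68,-0.467,0,0,0],[0.68,-0.467,0,0,0],[0.68,-0.467,0,0,0],[0.68,-0.467,0,0,0],[0.68,-0.467,0,0,0],[0.68,-0.467,0.1,0,0],[0.68,-0.467,0.19,0,0],[0.68,-0.467,0.19,0,0]]]'; python3 -m handwheel '[[[0,0,0.03,0,0],[0,0,0.05,0,0],[0,0,0.07,0,0],[0,0,0.07,0,0],[0,0,0.07,0,0]]]'; python3 go.py .483 .134 .205 -32.7;  python3 -m handwheel '[[[0,0,0.01,0,0],[0,0,0.02,0,0],[0,0,0.02,0,0]]]'
```

```text
time_s: 11.25
ee_pos: [0.4792, 0.1331, 0.232]
tool_rot: [-2.75, -1.514, 0.011]
wrist_force: [-2.0, -0.4, -0.8]
opening: 0.002
grasp_force: 0.0
time_s: 11.67
ee_pos: [0.4832, 0.1315, 0.2158]
tool_rot: [2.756, 1.507, 0.001]
wrist_force: [-1.2, 0.0, 0.2]
opening: 0.005
grasp_force: 0.0
t 11.67 pos [0.4832 0.1315 0.2158] az -32.7 F [-1.2  0.   0.2] scaled [ 0.0066 -0.005   0.0359] yaw 0.0003 rows 0.3 0.0 tilt 0.0
time_s: 11.92
ee_pos: [0.4827, 0.1315, 0.209]
tool_rot: [2.756, 1.508, -0.001]
wrist_force: [0.9, -0.1, 0.2]
opening: 0.008
grasp_force: 0.0
```

```bash
python3 -m handwheel '[[[0,0,0.006,0,0],[0,0,0.012,0,0],[0,0,0.012,0,0]]]';python3 -m handwheel '[[[0,0,0.005,0,0],[0,0,0.01,0,0],[0,0,0.01,0,0]]]'
```

```text
time_s: 12.17
ee_pos: [0.4831, 0.1318, 0.2062]
tool_rot: [2.756, 1.508, 0.001]
wrist_force: [-1.2, -0.3, 3.8]
opening: 0.001
grasp_force: 1.6
time_s: 12.42
ee_pos: [0.4834, 0.1321, 0.2054]
tool_rot: [2.755, 1.508, 0.002]
wrist_force: [-6.0, 0.4, 15.7]
opening: 0.005
grasp_force: 8.1
```

Contact is stiff at z≈0.206, and pressing with 16 N gave no further travel. For the twist test I'll push the right arm of the bar from behind. Dogs that are engaged should resist with about 10 N.

```bash
python3 -m handwheel '[[[0,0,-0.06,0,0],[0,0,-0.06,0,0]]]'; python3 go.py .512 .076 .22 -32.7
```

```text
time_s: 12.58
ee_pos: [0.4843, 0.1323, 0.2232]
tool_rot: [2.754, 1.507, 0.006]
wrist_force: [1.0, 1.1, 1.0]
opening: 0.004
grasp_force: 0.0
t 12.58 pos [0.4843 0.1323 0.2232] az -32.6 F [1.  1.1 1. ] scaled [-0.1082  0.1789  0.0109] yaw 0.0005 rows 1.5 0.0 tilt 0.2
```

```bash
python3 -m handwheel '[[[-0.108,0.18,0,0,0],[-0.108,0.18,0,0,0],[-0.108,0.18,0,0,0],[-0.108,0.18,0.1,0,0],[-0.108,0.18,0.225,0,0],[-0.108,0.18,0.225,0,0],[-0.108,0.18,0.225,0,0]]]'; python3 go.py .512 .076 .153 -32.7; python3 -m handwheel '[[[0,-0.01,0,0,0],[0,-0.02,0,0,0],[0,-0.02,0,0,0]]]';python3 -m handwheel '[[[0,-0.007,0,0,0],[0,-0.014,0,0,0],[0,-0.014,0,0,0]]]'
```

```text
time_s: 13.17
ee_pos: [0.509, 0.0754, 0.1516]
tool_rot: [-2.753, -1.508, 0.006]
wrist_force: [0.4, 0.9, 0.9]
opening: 0.005
grasp_force: 0.0
t 13.17 pos [0.509  0.0754 0.1516] az -32.6 F [0.4 0.9 0.9] scaled [ 0.007   0.0074 -0.0047] yaw 0.0006 rows 0.1 0.0 tilt 0.3
time_s: 13.42
ee_pos: [0.5065, 0.0796, 0.1552]
tool_rot: [2.754, 1.509, 0.004]
wrist_force: [-0.2, -0.1, -0.3]
opening: 0.001
grasp_force: 0.0
time_s: 13.67
ee_pos: [0.5022, 0.0812, 0.1538]
tool_rot: [2.755, 1.508, 0.001]
wrist_force: [0.7, -0.0, -0.5]
opening: 0.006
grasp_force: 0.0
```

```bash
python3 -m handwheel '[[[0,-0.007,0,0,0],[0,-0.014,0,0,0],[0,-0.014,0,0,0]]]'; python3 -m handwheel '[[[0,-0.005,0,0,0],[0,-0.01,0,0,0],[0,-0.01,0,0,0]]]'
```

```text
time_s: 13.92
ee_pos: [0.4984, 0.0834, 0.1532]
tool_rot: [2.756, 1.509, -0.0]
wrist_force: [0.0, -0.4, -1.4]
opening: 0.003
grasp_force: 0.0
time_s: 14.17
ee_pos: [0.4962, 0.0846, 0.1533]
tool_rot: [2.755, 1.508, 0.0]
wrist_force: [1.1, 0.2, 1.1]
opening: 0.002
grasp_force: 0.2
```

```bash
python3 -m handwheel '[[[0,-0.005,0,0,0],[0,-0.01,0,0,0],[0,-0.01,0,0,0]]]'; python3 go.py .475 .1 .2 -32.7
```

```text
time_s: 14.42
ee_pos: [0.494, 0.0857, 0.1534]
tool_rot: [2.755, 1.507, 0.0]
wrist_force: [1.5, -1.5, 1.1]
opening: 0.006
grasp_force: 1.0
t 14.42 pos [0.494  0.0857 0.1534] az -32.6 F [ 1.5 -1.5  1.1] scaled [ 0.006  -0.0787 -0.1553] yaw 0.0003 rows 1.3 0.0 tilt 0.1
```

```bash
python3 -m handwheel '[[[0,-0.004,0,0,0],[0,-0.008,0,0,0],[0,-0.008,0,0,0]]]'; python3 -m handwheel '[[[0,-0.004,0,0,0],[0,-0.008,0,0,0],[0,-0.008,0,0,0]]]'
```

```text
time_s: 14.67
ee_pos: [0.4931, 0.0862, 0.1539]
tool_rot: [2.754, 1.505, 0.003]
wrist_force: [3.5, -4.4, 1.4]
opening: 0.004
grasp_force: 2.6
time_s: 14.92
ee_pos: [0.4924, 0.0867, 0.1543]
tool_rot: [2.753, 1.503, 0.006]
wrist_force: [5.8, -5.7, 1.0]
opening: 0.001
grasp_force: 3.7
```

Resistance climbs to 8 N after about 2 mm of free play, so the slots are over the dogs. I'll press once more and compare the height.

```bash
python3 -m handwheel '[[[0,0.05,0,0,0],[0,0.05,-0.1,0,0],[0,0.05,-0.24,0,0],[0,0.05,-0.24,0,0],[0,0.05,-0.24,0,0]]]'; python3 go.py .483 .132 .215 -32.7
```

```text
time_s: 15.33
ee_pos: [0.5034, 0.0821, 0.2274]
tool_rot: [2.755, 1.508, 0.006]
wrist_force: [-1.2, -0.3, -0.7]
opening: 0.003
grasp_force: 0.0
t 15.33 pos [0.5034 0.0821 0.2274] az -32.6 F [-1.2 -0.3 -0.7] scaled [ 0.1032 -0.1471  0.0413] yaw 0.0006 rows 1.3 0.0 tilt 0.2
```

```bash
python3 -m handwheel '[[[0.1,-0.145,0,0,0],[0.1,-0.145,0,0,0],[0.1,-0.145,0,0,0],[0.1,-0.145,0.05,0,0],[0.1,-0.145,0.06,0,0],[0.1,-0.145,0.07,0,0],[0.1,-0.145,0.07,0,0]]]'; python3 -m handwheel '[[[0,0,0.006,0,0],[0,0,0.012,0,0],[0,0,0.018,0,0],[0,0,0.018,0,0]]]'; python3 go.py .483 .132 .25 -32.7
```

```text
time_s: 15.92
ee_pos: [0.4813, 0.1301, 0.2053]
tool_rot: [-2.754, -1.508, 0.002]
wrist_force: [-4.1, -0.0, 10.8]
opening: 0.006
grasp_force: 5.8
time_s: 16.25
ee_pos: [0.4815, 0.1305, 0.2044]
tool_rot: [2.755, 1.508, -0.001]
wrist_force: [-15.8, -2.1, 37.7]
opening: 0.0
grasp_force: 19.5
t 16.25 pos [0.4815 0.1305 0.2044] az -32.6 F [-15.8  -2.1  37.7] scaled [ 0.0066  0.0015 -0.1522] yaw 0.0006 rows 1.1 0.0 tilt 0.1
```

```bash
python3 -m handwheel '[[[0,0,-0.08,0,0],[0,0,-0.2,0,0],[0,0,-0.2,0,0]]]'
python3 - <<'E'
from h import *
np.set_printoptions(precision=2,suppress=True)
for n,f,box in(("top","pics/top0.png",(195,180,225,210)),("scene","pics/scene0.png",(305,225,330,245))):
    im=cv2.imread(f);h=cv2.cvtColor(im,cv2.COLOR_BGR2HSV);x0,y0,x1,y1=box
    m=((h[...,0]>8)&(h[...,0]<30)&(h[...,1]>90)).astype(np.uint8);q=np.zeros_like(m);q[y0:y1,x0:x1]=m[y0:y1,x0:x1]
    if n=="scene": q&=((h[...,0]>11)&(h[...,2]<200)).astype(np.uint8)
    k,l,s,c=cv2.connectedComponentsWithStats(q);print(n,[(s[i].tolist(),c[i]) for i in range(1,k) if s[i,4]>2])
A=Ro.from_euler("ZY",[-.266,-np.pi/6]).as_matrix();t=np.radians(-17)
for m,(X,Y) in((.140,(.5085,.128)),(.133,(.512,.127))):
    for s in(1,-1):
        for z in(.004,.008):
            P=np.array([X,Y,m])+A@np.array([-s*.021*np.sin(t),s*.021*np.cos(t),z]);print(m,"LR"[s<0],z,proj("top",P)[0],proj("scene",P)[0])
    P=np.array([X,Y,m]);print("rim",proj("top",P)[0],proj("scene",P)[0])
print("seen rim top",cr("top",(251,214)),"dogs",cr("top",(217,204)),cr("top",(278,239)),"scene",cr("scene",(460,256)),cr("scene",(428,222)))
E
python3 go.py .479 .258 .13 -32.7
```

```text
time_s: 16.5
ee_pos: [0.4845, 0.1301, 0.2642]
tool_rot: [2.754, 1.506, 0.011]
wrist_force: [1.7, 0.2, -0.0]
opening: 0.008
grasp_force: 0.0
top [([203, 192, 4, 4, 11], array([204.45, 193.82])), ([216, 200, 4, 4, 11], array([217.64, 201.55]))]
scene [([312, 229, 4, 3, 9], array([313.67, 229.78])), ([319, 236, 2, 3, 6], array([319.5, 237. ]))]
0.14 L 0.004 [204.3  193.93] [319.55 236.57]
0.14 L 0.008 [203.93 194.4 ] [320.04 235.6 ]
0.14 R 0.004 [217.56 201.45] [313.47 230.6 ]
0.14 R 0.008 [217.22 201.95] [313.95 229.64]
rim [211.29 197.21] [316.   234.52]
0.133 L 0.004 [205.04 193.11] [318.63 238.48]
0.133 L 0.008 [204.67 193.58] [319.12 237.51]
0.133 R 0.004 [218.22 200.6 ] [312.58 232.49]
0.133 R 0.008 [217.89 201.09] [313.06 231.53]
rim [211.99 196.38] [315.1  236.42]
seen rim top [211.66 196.25] dogs [203.93 193.98] [217.8  201.93] scene [319.78 237.  ] [313.85 230.7 ]
t 16.5 pos [0.4845 0.1301 0.2642] az -32.6 F [ 1.7  0.2 -0. ] scaled [ 0.3469 -0.2481  0.4475] yaw 0.0003 rows 4.4 0.0 tilt 0.4
```

The brass centroids match a rim height of 0.140 to within half a pixel, so the flange is home. Next is the green key, with the gripper body turned so it clears the carrier.

```bash
python3 go.py .4806 .2587 .13 0; python3 -m handwheel '[[[0.17,-0.12,0,-0.03,0],[0.352,-0.249,0,-0.07,0],[0.352,-0.249,0,-0.181,0],[0.352,-0.249,0,-0.181,0],[0.352,-0.249,0,-0.181,0],[0.352,-0.249,0,-0.181,0],[0.352,-0.249,0.2,-0.181,0],[0.352,-0.249,0.4,-0.181,0],[0.352,-0.249,0.5,-0.181,0],[0.352,-0.249,0.55,-0.181,0],[0.352,-0.249,0.55,-0.181,0]]]';python3 go.py .4806 .2587 .075 0
```

```text
t 16.5 pos [0.4845 0.1301 0.2642] az -32.6 F [ 1.7  0.2 -0. ] scaled [ 0.3517 -0.2448  0.4475] yaw -0.1814 rows 4.5 4.6 tilt 0.4
time_s: 17.42
ee_pos: [0.4709, 0.2539, 0.086]
tool_rot: [-2.223, -2.212, 0.021]
wrist_force: [-1.3, -1.7, -1.0]
opening: 0.008
grasp_force: 0.0
t 17.42 pos [0.4709 0.2539 0.086 ] az -0.3 F [-1.3 -1.7 -1. ] scaled [0.0163 0.0329 0.036 ] yaw -0.0017 rows 0.4 0.0 tilt 0.8
```

```bash
python3 -m handwheel '[[[0,0,0,0,0],[0,0,0,0,0]]]';python3 go.py .4806 .2587 .072 0
```

```text
time_s: 17.58
ee_pos: [0.4771, 0.2592, 0.0957]
tool_rot: [2.224, 2.218, 0.003]
wrist_force: [-0.4, -0.7, 0.7]
opening: 0.003
grasp_force: 0.0
t 17.58 pos [0.4771 0.2592 0.0957] az -0.2 F [-0.4 -0.7  0.7] scaled [-0.0016  0.0116  0.0791] yaw -0.0009 rows 0.6 0.0 tilt 0.1
```

```bash
python3 -m handwheel '[[[0,0.011,0.04,0,0],[0,0.011,0.08,0,0],[0,0.011,0.08,0,0],[0,0.011,0.08,0,0]]]';python3 go.py .4806 .2587 .067 0; python3 -m handwheel '[[[0,0,0.008,0,0],[0,0,0.016,0,0],[0,0,0.016,0,0]]]'; python3 -m handwheel '[[[0,0,0.005,0,0],[0,0,0.01,0,0],[0,0,0.01,0,0]]]'
```

```text
time_s: 17.92
ee_pos: [0.48, 0.2583, 0.0702]
tool_rot: [2.222, 2.219, 0.001]
wrist_force: [0.8, -2.0, 2.7]
opening: 0.011
grasp_force: 1.3
t 17.92 pos [0.48   0.2583 0.0702] az -0.1 F [ 0.8 -2.   2.7] scaled [0.0012 0.0019 0.0108] yaw -0.0004 rows 0.1 0.0 tilt 0.1
time_s: 18.17
ee_pos: [0.48, 0.2585, 0.0664]
tool_rot: [2.221, 2.219, 0.001]
wrist_force: [-0.1, -3.0, 9.9]
opening: 0.005
grasp_force: 4.6
time_s: 18.42
ee_pos: [0.4802, 0.2586, 0.066]
tool_rot: [2.22, 2.218, -0.001]
wrist_force: [-6.7, -7.2, 29.4]
opening: 0.0
grasp_force: 14.7
```

The press is stiff at 29 N. I'll unload slowly to check that the 6 mm spring stroke shows up.

```bash
for i in 1; do python3 -m handwheel '[[[0,0,-0.015,0,0],[0,0,-0.015,0,0],[0,0,-0.015,0,0]]]'|egrep 'ee|force'; python3 -m handwheel '[[[0,0,-0.007,0,0],[0,0,-0.007,0,0],[0,0,-0.007,0,0]]]'|egrep 'ee|force'; python3 -m handwheel '[[[0,0,-0.007,0,0],[0,0,-0.007,0,0],[0,0,-0.007,0,0]]]'|egrep 'ee|force'; python3 -m handwheel '[[[0,0,-0.007,0,0],[0,0,-0.007,0,0],[0,0,-0.007,0,0]]]'|egrep 'ee|force'; python3 -m handwheel '[[[0,0,-0.007,0,0],[0,0,-0.007,0,0],[0,0,-0.007,0,0]]]'|egrep 'ee|force'; done
```

```text
ee_pos: [0.4802, 0.2587, 0.0674]
wrist_force: [1.6, -1.3, 3.7]
grasp_force: 2.1
ee_pos: [0.4795, 0.259, 0.0688]
wrist_force: [2.6, -1.0, 3.3]
grasp_force: 1.7
ee_pos: [0.4788, 0.259, 0.0706]
wrist_force: [1.6, 1.1, 2.2]
grasp_force: 1.2
ee_pos: [0.4782, 0.2588, 0.0724]
wrist_force: [0.1, 0.6, 1.3]
grasp_force: 0.7
ee_pos: [0.4788, 0.2586, 0.0747]
wrist_force: [0.6, 0.4, 0.1]
grasp_force: 0.0
```

The spring stroke is clear: about 5 N at z≈0.067 falling to 0 at 0.074, so the key went fully down and came up. I'll retreat and do a numeric check.

```bash
python3 -m handwheel '[[[0,0,-0.13,0,0],[0,0,-0.27,0,0],[0,0,-0.4,0,0],[0,0,-0.53,0,0],[0,0,-0.66,0,0],[0.3,0,-0.7,0,0],[0.6,0,-0.7,0,0],[0.6,0,-0.7,0,0],[0.6,0,-0.7,0,0],[0.6,0,-0.7,0,0],[0.6,0,-0.7,0,0],[0.6,0,-0.7,0,0]]]'; python3 look.py b
python3 - <<'E'
import cv2,numpy as np
for n,o in(("s","scene"),("t","top")):
    b=cv2.imread(f"pics/{n}_b.png");z=cv2.imread(f"pics/{o}0.png");a=cv2.imread(f"pics/{n}_a.png")
    for nm,r in(("0",z),("a",a)):
        d=(np.abs(b.astype(int)-r).max(2)>60).astype(np.uint8);k,l,s,c=cv2.connectedComponentsWithStats(d)
        print(n,nm,[s[i].tolist() for i in range(1,k) if s[i,4]>15])
E
```

```text
time_s: 20.67
ee_pos: [0.4783, 0.4395, 0.2842]
tool_rot: [-2.219, -2.223, 0.003]
wrist_force: [0.9, -0.8, -1.1]
opening: 0.005
grasp_force: 0.0
top [([161, 187, 67, 45, 727], [190.0, 210.5])]
scene [([312, 218, 15, 20, 122], [320.6, 226.4]), ([331, 251, 22, 19, 138], [342.2, 260.2]), ([354, 259, 5, 6, 15], [355.9, 261.7])]
s 0 [[189, 46, 3, 10, 16], [181, 90, 45, 39, 718], [375, 92, 9, 5, 16], [396, 93, 11, 4, 30], [410, 99, 22, 8, 66], [437, 107, 16, 6, 47], [419, 123, 17, 23, 283], [333, 135, 4, 22, 62], [159, 161, 48, 14, 439], [213, 167, 102, 20, 878], [395, 166, 47, 72, 1845], [286, 187, 38, 21, 401], [251, 196, 33, 29, 465], [276, 216, 27, 28, 379], [310, 217, 20, 22, 302], [319, 243, 9, 10, 29], [317, 258, 31, 30, 374], [323, 274, 57, 42, 1082]]
s a [[342, 13, 42, 27, 655], [323, 58, 21, 29, 198], [374, 91, 11, 7, 34], [396, 93, 12, 4, 33], [410, 99, 22, 8, 71], [331, 101, 8, 12, 25], [437, 107, 17, 7, 54], [235, 109, 58, 67, 1666], [419, 122, 18, 25, 312], [333, 148, 3, 9, 20], [363, 148, 6, 14, 40], [395, 166, 47, 72, 1852], [196, 174, 119, 70, 1773], [287, 189, 34, 19, 346], [259, 197, 25, 22, 229], [276, 216, 27, 29, 391], [319, 243, 9, 10, 31], [317, 258, 31, 30, 388], [323, 274, 57, 42, 1102]]
t 0 [[0, 140, 560, 280, 48379], [557, 272, 3, 19, 46], [405, 303, 27, 14, 153], [254, 338, 18, 9, 71], [230, 362, 5, 14, 37], [237, 364, 21, 12, 60], [302, 373, 7, 7, 26], [227, 378, 5, 13, 29], [275, 388, 9, 19, 83], [232, 399, 13, 21, 133]]
t a [[0, 127, 370, 293, 33605], [286, 248, 5, 6, 16], [291, 258, 10, 8, 46], [281, 307, 5, 22, 63], [272, 334, 13, 37, 278], [230, 360, 6, 16, 55], [265, 380, 16, 12, 84], [238, 382, 9, 9, 48], [284, 382, 2, 17, 25], [224, 387, 18, 26, 112], [257, 397, 19, 13, 48], [237, 407, 7, 13, 43], [232, 414, 4, 6, 17]]
```

```bash
python3 -c "
from station import env
print(env.job_done())"
```

```text
the job is handed in; nothing more can be done
None
```

I fitted the blue carrier home in the leaning spindle over both dogs and let go of it, then pressed the green key fully down and let it come up, and handed the job in at about 21 s; the hand-in returned no verdict.

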